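# Pull out and lock the hanging arm

## Task

Stand the steel flask-shaped tin upright on the round cork mat, out of the hanging arm's way. Then draw the hanging arm's tube out until its upright black peg is centred over the strip of red tape, and flip the red cam lever right over, past its stiff point, until it snaps fully shut and clamps the tube there. Leave the glass jar, the oak knob, the blue polish tin and the small carton where they stand, and do not push the flask tin with the arm or knock it over.

Things in the scene. Friction and masses are not known exactly. Their poses are not given: they have to be found in the camera images.
- holder: Fixed holder of the hanging arm; origin on the shelf under its middle; its +y is the way the tube comes out, z up. Aluminium foot 56 (x) x 200 (y) x 6 mm, outer tube 32 mm thick (y -98 to 27 mm), dark clamp block 46 mm wide, y 24 to 90 mm, top 66 mm up, with two cheeks 34 mm over all, to 91 mm up, beside the lever pivot. The 20 mm steel sliding tube leaves it at y = 90 mm, axis 42 mm up.
- tube (a joint): How far the sliding tube is drawn out, in m: 0 fully in, 0.135 at its end stop, growing along the holder's +y. It starts between 0 and 0.025 and slides with 2 to 5 N while the lever is open; the shut lever clamps it. The peg axis stands at holder y = 0.155 + this value.
- peg (a point): Top centre of the upright black peg on the end of the tube, 94 mm above the shelf: a 16 mm thick round peg, free to grip between 60 and 94 mm up. It rises from a black end cap 28 mm in diameter and 20 mm long, centred under it, 28 to 56 mm above the shelf.
- cam_lever (a joint): Angle of the red cam lever in rad: 0 fully open (leaning 60 degrees from upright towards the holder's +y, over the tube), 1.05 upright, 2.1 fully shut (leaning 60 degrees towards the holder's -y, over the outer tube). It turns about a level axis along the holder's x. Closing resists, with at most about 10 N at the tip; top dead centre is at 1.65, beyond which it snaps shut by itself, and short of which it springs back open. It starts open.
- lever_tip (a point): Middle of the end of the red lever, 68 mm from the pivot; the lever is a bar 16 mm wide (holder's x) and 9 mm thick.
- lever_pivot (a point): Pivot of the lever: at holder x = 0, y = 60 mm, 78 mm above the shelf.
- tape: Strip of red tape flat on the shelf, across the tube's line: 150 mm along its x, 12 mm wide along its y (same axes as the holder); origin at its centre, on the line under the tube. The peg belongs over it.
- tin: Loose steel flask-shaped tin standing in the tube's way over the tape: 28 mm thick (its x), 60 mm wide (its y), body 88 mm tall, then a round twist cap 20 mm in diameter to 106 mm; origin at the centre of its underside; about 0.16 kg.
- cork_mat: Round cork mat fixed to the shelf, 104 mm in diameter, 4 mm thick; origin at the centre of its underside.
- jar: Bystander: closed glass jar, 64 mm in diameter, 92 mm tall, loose; origin at the centre of its underside.
- oak_knob: Bystander: oak drawer knob standing on its foot, 36 mm in diameter, 34 mm tall, loose; origin at the centre of its underside.
- polish_tin: Bystander: flat round blue polish tin, 73 mm in diameter, 26 mm tall, loose; origin at the centre of its underside.
- carton: Bystander: small closed cardboard carton with a yellow top band, 45 mm (x) by 60 mm (y) by 78 mm tall, loose; origin at the centre of its underside. It or the jar stands close behind the holder (on its +x side).

How it is judged:
By the outcome, as a careful person would: the job done as asked, in the order asked, and still so for the second after the job is handed in, with the robot touching nothing.
It also fails if it takes over 62 s, if anything falls off the work surface, if the arm or the gripper's body presses on something with over 40 N, if the wrist force passes 120 N, or if a joint passes its speed limit or range.

## Robot

A 6-joint arm with a two-finger parallel gripper is mounted at the origin on the work surface. World frame = base frame: x ahead of the robot, y to its left, z up, the work surface at z = 0. Lengths are in m, angles in rad, forces in N, time in s.
With the tool pointing down it reaches from about 0.275 to 0.85 m from the base axis. Payload 5.2 kg.
Tool frame: the origin (TCP) lies between the finger pads; the fingertips stand 17 mm ahead of it and the grasp point (between the pads) lies 2 mm behind it (robot.tip_extent is the distance from the TCP to the fingertips, in m); z points along the fingers, x is the direction in which the jaws open and shut, and the axes are right-handed (so a half turn about z gives the same grasp; the last joint's range is limited). The gripper opens to 85 mm and grips with 20 to 120 N. Pads are 22 mm wide; open, the fingers measure 114 mm over their backs; the gripper's body (76 mm by 85 mm) begins 54 mm behind the grasp point. The pads swing forward as they close: fully open they stand 13 mm farther back than shut.
Start: joints at [1.075, 0.259, 1.535, -0, 1.348, -0.203], TCP at [0.159, 0.527, 0.248] pointing down, gripper open.
Joint ranges: [-3.14, 3.14], [-0.91, 2.08], [0.19, 2.58], [-1.22, 4.36], [0.22, 2.71], [-3.12, 3.12]. Speed limits (rad/s): [2.57, 2.57, 3.14, 3.14, 3.14, 3.14].

## Interface

Orientations are given as a 3x3 rotation matrix whose columns are the frame's x, y, z axes.
In Python, from station import state, imaging, ticket, robot gives the robot as it stands. The module is installed in compiled form; this text tells all that it offers.
- The arm moves only by the tool arm_command, never from a script. Its argument "plan" is a list of rows, each a list of 7 numbers: the shift along the tool's x, y, z in cm, then the turn, a rotation vector about the tool's x, y, z in degrees, then the closure, from 0 (fully open) to 1 (shut). In form: [[x, y, z, wx, wy, wz, gripper], ...]. A call has exactly 10 rows; each row shifts and turns the pose as measured when the row begins, along the tool's axes as they then stand; what a row does not reach is not made up. A row lasts 1/8 s, in which the tool goes at most 62.5 mm and 10.7 degrees, less where a joint would pass 70% of its speed; a pose out of reach is approached as far as the arm can. A call is refused whole if a number of a shift passes 6.25 or a number of a turn 10.7, either way. A call with a gripper value outside its range is refused whole. The fingers move at their own pace and stop on an object; "newtons" is the grip in N (left out, the last holds). Time passes only in rows, so rows that do not move let the fingers close, or fill a call up. It gives the time, the measured TCP pose, the force and the opening at its end, in the units of the state.
- state(): the state, without advancing time (a new reading comes with each control period).
- imaging.get_image(name): name is "scene" or "top"; returns (picture, depth): 384x512x3 uint8, red, green, blue; 384x512 float32, m along the optical axis (not along the pixel's ray), 0 where there is no reading.
- imaging.camera_model(name): a dict with "intrinsics" (3x3 intrinsics, pixels), "dist_coeffs" ([k1, k2, p1, p2, k3] as OpenCV has them; the pictures are not rectified), "eye" and "attitude" of the camera in the world. Camera axes: x right, y down, z forward; pixel columns grow to the right and rows downward; lengths in m; the calibration is good to about 2 mm. A picture is of the moment at which its call begins. camera_model takes no time and is no camera call.
- ticket.finish_job(): hands the job in, once; it reports no verdict.
The state is a dict: "clock": time; "q": joint angles; "joint_vel": joint speeds; "tau": joint torques, N m; "tool_pos": TCP position; "tcp_rot": TCP orientation; "ft_force": force on the tool from outside, world axes, zero at the start; "moment": the same for the moment, N m; "width": finger opening in m.
Only numpy, scipy, OpenCV 4.12 (cv2) and the standard library are available. Lean on these libraries where they do the work, as an engineer would, in place of code of your own. Each camera call takes 0.05 s, during which the arm holds its last target. There are 200 camera calls.

## Working session

There is one attempt and no reset: what is moved stays moved. The work goes in short steps, Python scripts to look and compute and a tool call to move; the robot and the scene stay as the last step left them, time stands still between calls to the robot, and variables do not carry over. Pictures are saved under pics/ and viewed, about 8 in all and at most 12, crops included, and the job is handed in when it is done.

Besides the shell and the picture viewer there is one more tool, called after "Request:" as name(argument=value, ...), one argument or row to a line, values as JSON. arm_command: Moves the arm, as the interface text tells. Its arguments: {"type":"object","properties":{"plan":{"type":"array"},"newtons":{"type":"number"}},"required":["plan"]}

```bash
mkdir -p pics; cat > h.py <<'E'
import numpy as np, cv2
from station import state, imaging, ticket, robot
def grab(n):
    im,d=imaging.get_image(n); np.savez(f'{n}.npz',im=im,d=d); return im,d
def load(n):
    z=np.load(f'{n}.npz'); return z['im'],z['d']
def cam(n):
    m=imaging.camera_model(n); return np.array(m['intrinsics']),np.array(m['dist_coeffs'],float),np.array(m['eye']),np.array(m['attitude'])
def ray(n,uv):
    K,D,e,R=cam(n); p=cv2.undistortPoints(np.array([uv],float).reshape(-1,1,2),K,D).reshape(-1,2)
    return e,np.c_[p,np.ones(len(p))]@R.T
def atz(n,uv,z):
    e,r=ray(n,uv); return e+r*((z-e[2])/r[:,2])[:,None]
def atd(n,uv,d):
    out=[]
    e,r=ray(n,uv)
    for (u,v),q in zip(uv,r):
        w=d[int(v)-1:int(v)+2,int(u)-1:int(u)+2]; out.append(e+q*np.median(w[w>0]) if (w>0).any() else e*np.nan)
    return np.array(out)
def tri(a,ua,b,ub):
    e1,r1=ray(a,[ua]); e2,r2=ray(b,[ub]); r1=r1[0];r2=r2[0]
    s=np.linalg.lstsq(np.c_[r1,-r2],e2-e1,rcond=None)[0]; p,q=e1+s[0]*r1,e2+s[1]*r2
    return (p+q)/2,np.linalg.norm(p-q)
E
python3 - <<'E'
from h import *
for n in('scene','top'):
    im,d=grab(n); cv2.imwrite(f'pics/{n}0.png',cv2.resize(im[:,:,::-1],(800,600),interpolation=cv2.INTER_CUBIC))
    m=imaging.camera_model(n); print(n,m, d[192,256])
s=state();print(s); print([a for a in dir(robot) if a[0]!='_'])
E
```

```text
scene {'intrinsics': array([[383.87686832,   0.        , 248.40125411],
       [  0.        , 383.87686832, 190.78167861],
       [  0.        ,   0.        ,   1.        ]]), 'dist_coeffs': array([0.03850687, 0.        , 0.        , 0.        , 0.        ]), 'eye': array([ 1.25850214, -0.28309926,  0.58723871]), 'attitude': array([[ 0.35762454,  0.49717617, -0.79051916],
       [ 0.93383867, -0.1839775 ,  0.30675334],
       [ 0.00707272, -0.84791989, -0.5300772 ]])} 1.1017524
top {'intrinsics': array([[378.4543483 ,   0.        , 255.6987574 ],
       [  0.        , 378.4543483 , 192.36942874],
       [  0.        ,   0.        ,   1.        ]]), 'dist_coeffs': array([0.02073425, 0.        , 0.        , 0.        , 0.        ]), 'eye': array([ 0.45136104, -0.02113699,  0.88543113]), 'attitude': array([[-0.02205707, -0.98857344,  0.14911757],
       [-0.99972536,  0.02299093,  0.00454148],
       [-0.00791793, -0.14897644, -0.98880904]])} 0.8944699
{'clock': 0.1, 'q': array([ 1.07519701e+00,  2.59285384e-01,  1.53597398e+00, -1.43544581e-05,
        1.34800998e+00, -2.02802284e-01]), 'joint_vel': array([-0.00043267, -0.00310966, -0.00356278, -0.0015961 , -0.00023272,
        0.00072535]), 'tau': array([ 6.85156192e-04, -4.46969855e+01, -2.91248900e+01, -2.45662177e-04,
        6.30331910e-03,  1.08398376e-05]), 'tool_pos': array([0.15851223, 0.5261933 , 0.24754945]), 'tcp_rot': array([[ 2.88627653e-01,  9.57441101e-01, -7.85049786e-04],
       [ 9.57440009e-01, -2.88628538e-01, -1.48161510e-03],
       [-1.64514696e-03, -3.24002987e-04, -9.99998594e-01]]), 'ft_force': array([-0.27292493, -0.43643158, -0.69289858]), 'moment': array([ 0.02719923,  0.04492519, -0.00384454]), 'width': 0.08569888085465016}
['IKError', 'tip_extent']
```

View pics/top0.png

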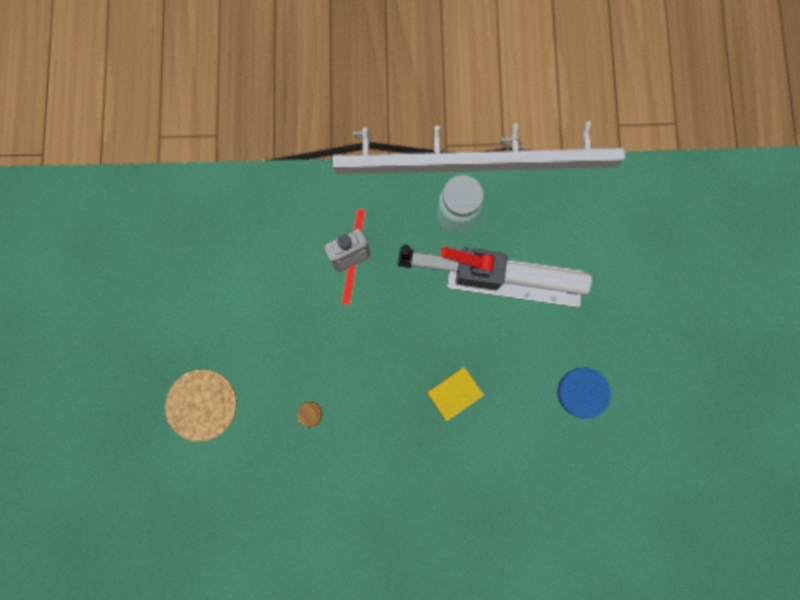

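View pics/scene0.png

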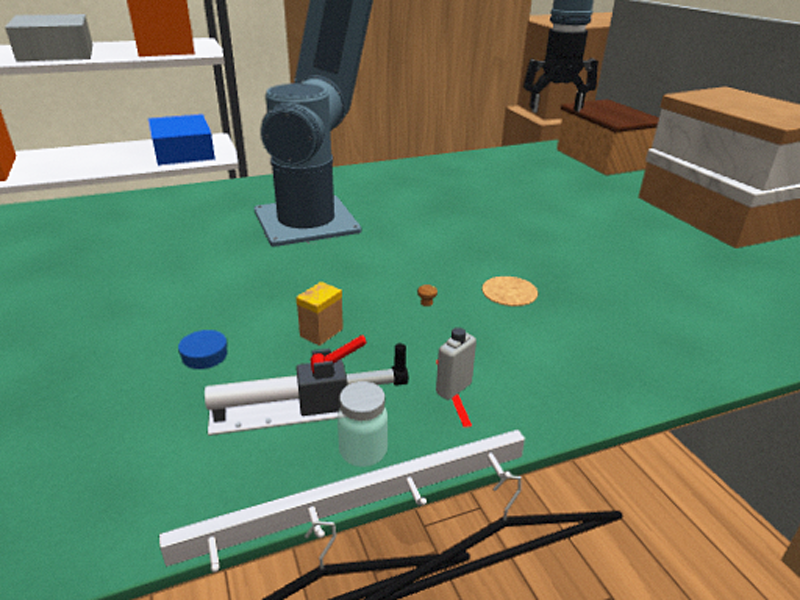

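The top view shows the flask at about (348,247) and the tape from (361,210) to (347,303). The peg is at (405,256), the lever at (443–490,250–262), the jar at (461,195), the mat at (201,405), the knob at (309,414) and the carton at (456,394). The scene view agrees. I'll enlarge crops of both.

```bash
python3 - <<'E'
from h import *
for n,(u0,v0) in {'top':(195,110),'scene':(125,200)}.items():
    im,d=load(n); c=cv2.resize(im[v0:v0+100,u0:u0+200,::-1],None,fx=4,fy=4,interpolation=cv2.INTER_CUBIC)
    for i in range(0,200,20):
        cv2.putText(c,str(u0+i),(i*4,10),0,.35,(255,255,255),1); cv2.line(c,(i*4,12),(i*4,18),(255,255,255),1)
        if i<100: cv2.putText(c,str(v0+i),(0,i*4+4),0,.35,(255,255,255),1)
    cv2.imwrite(f'pics/{n}1.png',c)
# mat, knob, carton, blue by colour
im,d=load('top'); hsv=cv2.cvtColor(im,cv2.COLOR_RGB2HSV)
s=lambda u,v:(u*.64,v*.64)
print('pts',atd('top',[s(201,405),s(309,414),s(456,394),s(585,392),s(462,192),s(348,240),s(405,252)],d).round(3))
def comp(mask,u,v):
    k,l,st,c=cv2.connectedComponentsWithStats(mask.astype(np.uint8)); i=l[int(v),int(u)]; return st[i],c[i]
h=hsv[:,:,0]
print('mat',comp((h>8)&(h<22)&(hsv[:,:,1]>60),*s(201,405)))
c=comp((h>8)&(h<22)&(hsv[:,:,1]>60),*s(201,405))[1]; print(atz('top',[c],.004))
E
```

```text
pts [[ 0.436  0.278  0.004]
 [ 0.42   0.115  0.033]
 [ 0.444 -0.091  0.078]
 [ 0.443 -0.28   0.025]
 [ 0.722 -0.108  0.092]
 [ 0.654  0.05   0.105]
 [ 0.638 -0.026  0.093]]
mat (array([ 106,  237,   45,   45, 1581], dtype=int32), array([128.15876028, 258.96141682]))
[[0.43664408 0.27881721 0.004     ]]
```

View pics/top1.png

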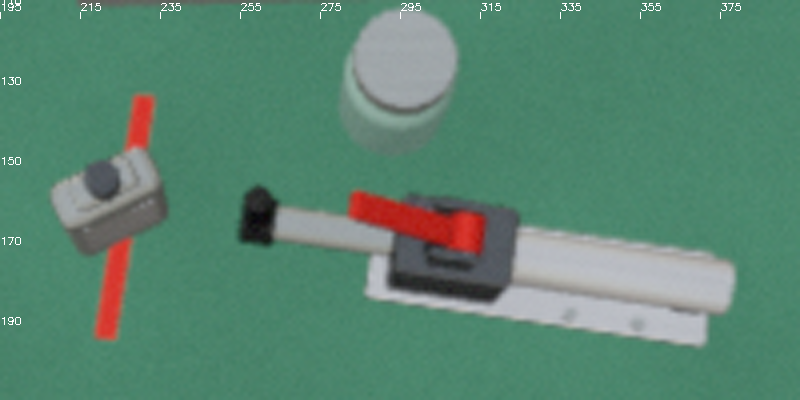

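View pics/scene1.png

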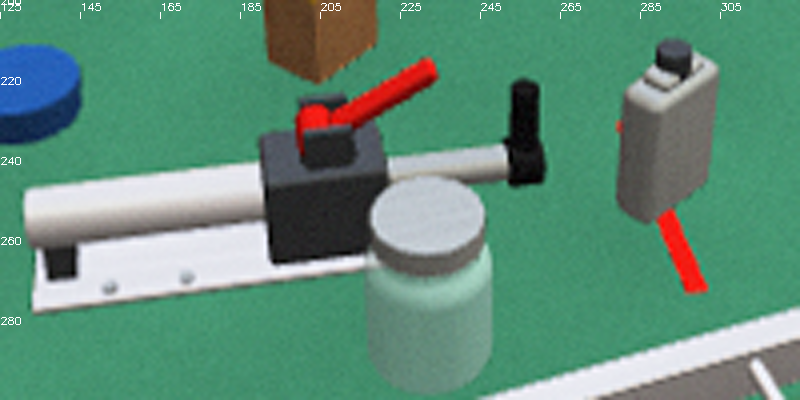

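```bash
python3 - <<'E'
from h import *
T=lambda u,v:(195+u/4-.4,110+v/4-.4); S=lambda u,v:(125+u/4-.4,200+v/4-.4)
for n,a,b in (('cap',(102,180),(674,46)),('peg',(258,196),(525,84)),('leverTip',(354,206),(430,68)),('tape+',(143,96),(697,291)),('jar',(407,60),(427,213))):
    print(n,tri('top',T(*a),'scene',S(*b)))
t=atz('top',[T(143,96),T(107,338)],0); print('tape',t,t.mean(0),np.linalg.norm(t[1]-t[0]))
b=atz('top',[T(53,188),T(145,150),T(163,188),T(72,226)],.086); print('body',b.round(4),b.mean(0))
f=atz('top',[T(735,262),T(735,310)],.05); print(f)
f=atz('top',[T(707,345),T(367,298)],.006); print('foot edge',f, f[1]-f[0])
im,d=load('top')
# tape fit
m=(im[:,:,0]>200)&(im[:,:,1]<80); m[:,240:]=0
v,u=np.nonzero(m); P=atz('top',np.c_[u,v],0)
l=cv2.fitLine(P[:,:2].astype(np.float32),cv2.DIST_HUBER,0,.01,.01).ravel(); print('tapeline',l,np.degrees(np.arctan2(l[1],l[0])))
# flask depth cloud
v,u=np.mgrid[140:180,200:245]; uv=np.c_[u.ravel(),v.ravel()]; e,r=ray('top',uv); Q=e+r*d[uv[:,1],uv[:,0]][:,None]
k=(Q[:,2]>.078)&(Q[:,2]<.092); print('flask', Q[k].mean(0),cv2.minAreaRect(Q[k][:,:2].astype(np.float32)*1000)); k=Q[:,2]>.1;print('cap',Q[k].mean(0),k.sum())
E
```

```text
cap (array([0.6518907 , 0.05667322, 0.10536493]), np.float64(0.0014234976475197931))
peg (array([ 0.64336617, -0.02651258,  0.09526318]), np.float64(0.0002484756219367554))
leverTip (array([ 0.63287362, -0.07654476,  0.1113426 ]), np.float64(0.0003576883137950906))
tape+ (array([7.29998442e-01, 4.06278272e-02, 1.09737956e-04]), np.float64(0.0011081137939518042))
jar (array([ 0.71849987, -0.10861192,  0.09112591]), np.float64(0.0013978226509418505))
tape [[0.73026441 0.04114955 0.        ]
 [0.58263877 0.06426262 0.        ]] [0.65645159 0.05270609 0.        ] 0.14942404268153878
body [[0.6527 0.0845 0.086 ]
 [0.6728 0.0344 0.086 ]
 [0.6513 0.0249 0.086 ]
 [0.6315 0.0743 0.086 ]] [0.65207234 0.05453979 0.086     ]
[[ 0.61002855 -0.29247862  0.05      ]
 [ 0.58286089 -0.2905822   0.05      ]]
foot edge [[ 0.56947833 -0.28708015  0.006     ]
 [ 0.60200209 -0.08972736  0.006     ]] [0.03252376 0.19735279 0.        ]
tapeline [ 0.9855076  -0.16963129  0.6443838   0.0548418 ] -9.766382
flask [0.64937665 0.05548204 0.08536189] ((652.75244140625, 57.01829147338867), (28.39961814880371, 59.48959732055664), 24.440961837768555)
cap [0.62906865 0.04764635 0.19648013] 77
```

Both views agree to within about 1.5 mm, and the heights match the text. The tape centre is (0.6565, 0.0527) and the peg is at (0.6434, −0.0265). That puts the holder's +y at (0.161, 0.987) and leaves a draw of about 80 mm. The flask is at (0.652, 0.056), with its thin axis at about 23.5°.

Request:
arm_command(
  plan=[
    [0,0,0,0,0,10,0],
    [0,0,0,0,0,10,0],
    [0,0,0,0,0,10,0],
    [0,0,0,0,0,10,0],
    [0,0,0,0,0,10,0],
    [2,4.8,0,0,0,0,0],
    [2,4.8,0,0,0,0,0],
    [2,4.8,0,0,0,0,0],
    [2,4.8,0,0,0,0,0],
    [2,4.8,0,0,0,0,0],
  ],
  newtons=40,
)

```text
clock: 1.35
tool_pos: [0.3407, 0.3353, 0.2432]
tcp_rot: [[0.927, 0.374, -0.006], [0.374, -0.927, -0.008], [-0.009, 0.005, -1.0]]
ft_force: [1.2, -0.1, 0.7]
width: 0.0851
```

```bash
cat >> h.py <<'E'
from scipy.spatial.transform import Rotation as Ro
def go(p,ang):
    """delta in tool axes (cm) as it stands / after the turn, and turn vector (deg), to tool-down pose with x at ang deg"""
    s=state(); R=np.array(s['tcp_rot']); a=np.radians(ang); x=np.array([np.cos(a),np.sin(a),0]); z=np.array([0,0,-1.])
    W=np.c_[x,np.cross(z,x),z]; D=np.array(p)-s['tool_pos']
    print('pos',s['tool_pos'].round(4),'w',round(s['width'],4),'F',s['ft_force'].round(1),'t',round(s['clock'],2))
    print('now-axes cm',(R.T@D*100).round(2),'target-axes cm',(W.T@D*100).round(2),'turn deg',np.degrees(Ro.from_matrix(R.T@W).as_rotvec()).round(2))
E
python3 -c "
from h import *
go([.652,.0555,.15],23.5)"
```

```text
pos [0.3407 0.3353 0.2432] w 0.0851 F [ 1.2 -0.1  0.7] t 1.35
now-axes cm [18.5  37.54  9.36] target-axes cm [17.4  38.07  9.32] turn deg [ 0.3   0.5  -1.54]
```

Request:
arm_command(
  plan=[
    [2.3,4.7,0.5,0,0,0,0],
    [2.3,4.7,1,0,0,0,0],
    [2.3,4.7,1,0,0,0,0],
    [2.3,4.7,1,0,0,0,0],
    [2.3,4.7,1,0,0,0,0],
    [2.3,4.7,1,0,0,0,0],
    [2.3,4.7,1,0,0,0,0],
    [2,4,1,0,0,0,0],
    [0,0,0,0.3,0.5,-1.5,0],
    [0,0,0,0,0,0,0],
  ],
)

```text
clock: 2.6
tool_pos: [0.6542, 0.0462, 0.1611]
tcp_rot: [[0.919, 0.394, -0.006], [0.394, -0.919, 0.002], [-0.005, -0.005, -1.0]]
ft_force: [0.2, -0.3, -0.8]
width: 0.0856
```

```bash
python3 -c "
from h import *
go([.652,.0555,.065],23.5)"
```

```text
pos [0.6542 0.0462 0.1611] w 0.0856 F [ 0.2 -0.3 -0.8] t 2.6
now-axes cm [ 0.22 -0.9   9.61] target-axes cm [ 0.17 -0.94  9.61] turn deg [-0.26  0.29 -0.31]
```

Request:
arm_command(
  plan=[
    [0.2,-0.9,0,0,0,0,0],
    [0,0,0,0,0,0,0],
    [0,0,2,0,0,0,0],
    [0,0,2,0,0,0,0],
    [0,0,2,0,0,0,0],
    [0,0,2,0,0,0,0],
    [0,0,1,0,0,0,0],
    [0,0,0.5,0,0,0,0],
    [0,0,0,0,0,0,0],
    [0,0,0,0,0,0,0],
  ],
)

```text
clock: 3.85
tool_pos: [0.6505, 0.0649, 0.0708]
tcp_rot: [[0.915, 0.403, 0.003], [0.403, -0.915, 0.002], [0.003, -0.001, -1.0]]
ft_force: [-0.3, 0.5, -0.2]
width: 0.0853
```

```bash
python3 -c "
from h import *
go([.652,.0555,.065],23.5)"
```

```text
pos [0.6505 0.0649 0.0708] w 0.0853 F [-0.3  0.5 -0.2] t 3.85
now-axes cm [-0.24  0.92  0.58] target-axes cm [-0.24  0.92  0.58] turn deg [-0.04 -0.18  0.29]
```

Request:
arm_command(
  plan=[
    [-0.1,0.4,0.5,0,0,0,0],
    [0,0,0,0,0,0,0],
    [0,0,0,0,0,0,0],
    [0,0,0,0,0,0,0],
    [0,0,0,0,0,0,0],
    [0,0,0,0,0,0,0],
    [0,0,0,0,0,0,0],
    [0,0,0,0,0,0,0],
    [0,0,0,0,0,0,0],
    [0,0,0,0,0,0,0],
  ],
)

```text
clock: 5.1
tool_pos: [0.6521, 0.0602, 0.0667]
tcp_rot: [[0.915, 0.403, 0.005], [0.403, -0.915, 0.002], [0.005, 0.0, -1.0]]
ft_force: [-0.7, 0.7, -0.2]
width: 0.0853
```

```bash
python3 -c "
from h import *
go([.652,.0555,.065],23.5)"
```

```text
pos [0.6521 0.0602 0.0667] w 0.0853 F [-0.7  0.7 -0.2] t 5.1
now-axes cm [-0.2   0.43  0.17] target-axes cm [-0.2   0.43  0.17] turn deg [ 0.02 -0.29  0.26]
```

Request:
arm_command(
  plan=[
    [-0.1,0.4,0.2,0,0,0,0],
    [0,0,0,0,0,0,0],
    [0,0,0,0,0,0,0.3],
    [0,0,0,0,0,0,0.6],
    [0,0,0,0,0,0,1],
    [0,0,0,0,0,0,1],
    [0,0,0,0,0,0,1],
    [0,0,0,0,0,0,1],
    [0,0,0,0,0,0,1],
    [0,0,0,0,0,0,1],
  ],
)

```text
clock: 6.35
tool_pos: [0.6529, 0.0558, 0.0645]
tcp_rot: [[0.915, 0.403, 0.005], [0.403, -0.915, 0.002], [0.005, 0.001, -1.0]]
ft_force: [-0.8, -0.2, 0.4]
width: 0.0276
```

```bash
python3 -c "
from h import *
go([.652,.0555,.065],23.5)"
```

```text
pos [0.6529 0.0558 0.0645] w 0.0276 F [-0.8 -0.2  0.4] t 6.35
now-axes cm [-0.09 -0.01 -0.05] target-axes cm [-0.09 -0.01 -0.05] turn deg [ 0.03 -0.28  0.26]
```

Request:
arm_command(
  plan=[
    [0,0,-1,0,0,0,1],
    [0,0,-2,0,0,0,1],
    [0,0,-2,0,0,0,1],
    [-0.5,-1.4,-1,0,0,0,1],
    [-1.1,-2.9,0,0,0,0,1],
    [-1.1,-2.9,0,0,0,0,1],
    [-1.1,-2.9,0,0,0,0,1],
    [-1.1,-2.9,0,0,0,0,1],
    [-1.1,-2.9,0,0,0,0,1],
    [-1.1,-2.9,0,0,0,0,1],
  ],
)

```text
clock: 7.6
tool_pos: [0.5018, 0.2056, 0.1271]
tcp_rot: [[0.916, 0.401, -0.001], [0.401, -0.916, 0.003], [0.001, -0.003, -1.0]]
ft_force: [0.2, 1.5, -2.2]
width: 0.0273
```

```bash
python3 -c "
from h import *
go([.4366,.2788,.11],23.7)"
```

```text
pos [0.5018 0.2056 0.1271] w 0.0273 F [ 0.2  1.5 -2.2] t 7.6
now-axes cm [-3.04 -9.31  1.74] target-axes cm [-3.03 -9.32  1.71] turn deg [-0.2  -0.04 -0.06]
```

Request:
arm_command(
  plan=[
    [-1,-3,0.5,0,0,0,1],
    [-1,-3,0.5,0,0,0,1],
    [-0.5,-1.5,0.5,0,0,0,1],
    [0,0,0,0,0,0,1],
    [0,0,0,0,0,0,1],
    [0,0,0,0,0,0,1],
    [0,0,0,0,0,0,1],
    [0,0,0,0,0,0,1],
    [0,0,0,0,0,0,1],
    [0,0,0,0,0,0,1],
  ],
)

```text
clock: 8.85
tool_pos: [0.4445, 0.2662, 0.1127]
tcp_rot: [[0.916, 0.402, -0.001], [0.402, -0.916, 0.003], [0.0, -0.003, -1.0]]
ft_force: [0.2, -0.1, -1.4]
width: 0.0274
```

```bash
python3 -c "
from h import *
go([.4366,.2788,.07],23.7)"
```

```text
pos [0.4445 0.2662 0.1127] w 0.0274 F [ 0.2 -0.1 -1.4] t 8.85
now-axes cm [-0.22 -1.45  4.27] target-axes cm [-0.22 -1.47  4.27] turn deg [-0.2  -0.02 -0.01]
```

Request:
arm_command(
  plan=[
    [-0.2,-1.5,0.5,0,0,0,1],
    [0,0,1,0,0,0,1],
    [0,0,1,0,0,0,1],
    [0,0,0.8,0,0,0,1],
    [0,0,0.5,0,0,0,1],
    [0,0,0,0,0,0,1],
    [0,0,0,0,0,0,1],
    [0,0,0,0,0,0,1],
    [0,0,0,0,0,0,1],
    [0,0,0,0,0,0,1],
  ],
)

```text
clock: 10.1
tool_pos: [0.436, 0.2803, 0.072]
tcp_rot: [[0.916, 0.402, -0.001], [0.402, -0.916, 0.003], [0.0, -0.003, -1.0]]
ft_force: [0.6, -1.0, -2.2]
width: 0.0272
```

```bash
python3 -c "
from h import *
go([.4366,.2788,.0685],23.7)"
```

```text
pos [0.436  0.2803 0.072 ] w 0.0272 F [ 0.6 -1.  -2.2] t 10.1
now-axes cm [-0.    0.17  0.35] target-axes cm [-0.    0.17  0.35] turn deg [-0.2  -0.02  0.  ]
```

Request:
arm_command(
  plan=[
    [0,0.1,0.2,0,0,0,1],
    [0,0,0.1,0,0,0,1],
    [0,0,0.1,0,0,0,1],
    [0,0,0,0,0,0,1],
    [0,0,0,0,0,0,1],
    [0,0,0,0,0,0,1],
    [0,0,0,0,0,0,1],
    [0,0,0,0,0,0,1],
    [0,0,0,0,0,0,1],
    [0,0,0,0,0,0,1],
  ],
)

```text
clock: 11.35
tool_pos: [0.4366, 0.2796, 0.0685]
tcp_rot: [[0.916, 0.402, -0.0], [0.402, -0.916, 0.004], [0.001, -0.004, -1.0]]
ft_force: [-0.3, 0.3, 0.3]
width: 0.0275
```

```bash
python3 -c "
from h import *
go([.4366,.2788,.0685],23.7)"
```

```text
pos [0.4366 0.2796 0.0685] w 0.0275 F [-0.3  0.3  0.3] t 11.35
now-axes cm [-0.03  0.07  0.  ] target-axes cm [-0.03  0.07  0.  ] turn deg [-0.2  -0.07 -0.  ]
```

Request:
arm_command(
  plan=[
    [0,0,0,0,0,0,0.6],
    [0,0,0,0,0,0,0.5],
    [0,0,0,0,0,0,0.3],
    [0,0,0,0,0,0,0],
    [0,0,0,0,0,0,0],
    [0,0,0,0,0,0,0],
    [0,0,-2,0,0,0,0],
    [0,0,-4,0,0,0,0],
    [0,0,-4,0,0,0,0],
    [0,0,-4,0,0,0,0],
  ],
)

```text
clock: 12.6
tool_pos: [0.4347, 0.2782, 0.2088]
tcp_rot: [[0.916, 0.402, -0.008], [0.402, -0.916, 0.001], [-0.007, -0.004, -1.0]]
ft_force: [0.2, -1.4, 0.2]
width: 0.0851
```

```bash
python3 - <<'E'
from h import *
go([.6434,-.0265,.13],9.3); go([.6434,-.0265,.13],-80.7); print(state()['q'])
im,d=grab('top'); sc,_=grab('scene')
a=cv2.resize(im[100:300,80:400,::-1],(640,400),interpolation=cv2.INTER_CUBIC); b=cv2.resize(sc[160:260,200:360,::-1],(320,200),interpolation=cv2.INTER_CUBIC)
c=np.zeros((600,640,3),np.uint8); c[:400]=a; c[400:,:320]=b; cv2.imwrite('pics/placed.png',c)
E
```

```text
pos [0.4347 0.2782 0.2088] w 0.0851 F [ 0.2 -1.4  0.2] t 12.6
now-axes cm [ 6.93 36.32  7.68] target-axes cm [15.67 33.44  7.88] turn deg [-0.18  0.43 14.38]
pos [0.4347 0.2782 0.2088] w 0.0851 F [ 0.2 -1.4  0.2] t 12.6
now-axes cm [ 6.93 36.32  7.68] target-axes cm [ 33.44 -15.67   7.88] turn deg [  0.2    0.49 104.38]
[ 0.35050535  0.23258608  1.67018147  0.00381207  1.24604021 -0.06408656]
```

View pics/placed.png

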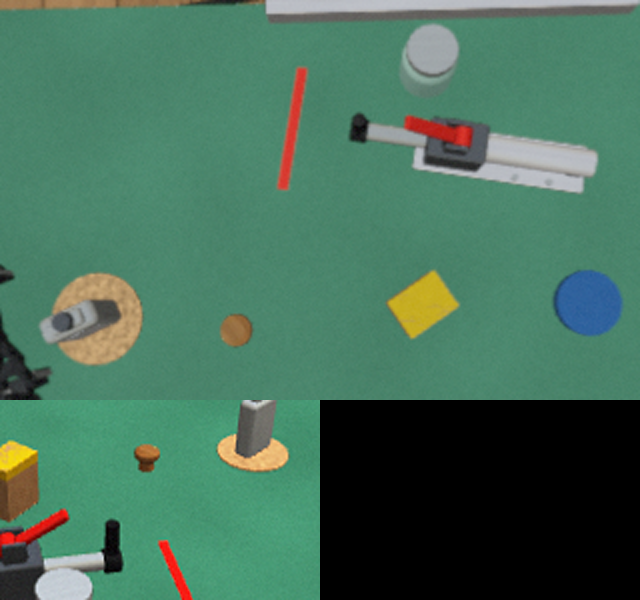

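The flask stands upright on the mat, and the jar, knob, carton and blue tin are where they were. The whole tape now shows, from (302,68) to (284,188) in the upper panel, so I'll refine the tape and peg positions from this clear view.

```bash
python3 - <<'E'
from h import *
for n in ('top','scene'):
    im,d=load(n); hs=im.astype(int); m=(hs[:,:,0]>150)&(hs[:,:,1]<90)&(hs[:,:,2]<90)
    k,l,st,c=cv2.connectedComponentsWithStats(m.astype(np.uint8))
    for i in range(1,k):
        if st[i,4]>40:
            v,u=np.nonzero(l==i); P=atz(n,np.c_[u,v],0.)[:,:2]
            r=cv2.minAreaRect((P*1000).astype(np.float32)); f=cv2.fitLine((P*1000).astype(np.float32),cv2.DIST_L2,0,.01,.01).ravel()
            if abs(max(r[1])-150)<30: print(n,'tape mean',P.mean(0).round(4),r,np.degrees(np.arctan(f[1]/f[0])))
im,d=load('top')
# outer tube + sliding tube ridge, holder direction from foot/top cloud
v,u=np.mgrid[145:190,245:385]; uv=np.c_[u.ravel(),v.ravel()]; e,r=ray('top',uv); Q=e+r*d[uv[:,1],uv[:,0]][:,None]
k=(Q[:,2]>.088)&(Q[:,2]<.1)&(Q[:,1]>-.045); print('peg top',k.sum(),Q[k].mean(0), (Q[k].max(0)+Q[k].min(0))/2)
k=(Q[:,2]>.04)&(Q[:,2]<.062)&(Q[:,1]<-.17); 
f=cv2.fitLine((Q[k][:,:2]).astype(np.float32),cv2.DIST_HUBER,0,.01,.01).ravel(); print('outer',f,np.degrees(np.arctan(f[0]/f[1])),k.sum())
go([.6434,-.0265,.13],-9.3)
E
```

```text
top tape mean [0.6562 0.0529] ((656.5049438476562, 52.830162048339844), (10.760124206542969, 148.53875732421875), 80.15377807617188) -9.847064
scene tape mean [0.6621 0.052 ] ((656.0918579101562, 53.059757232666016), (12.098212242126465, 149.31581115722656), 80.23439025878906) -9.780645
peg top 42 [ 0.64131726 -0.02628872  0.09294746] [ 0.64143339 -0.02615888  0.09271891]
outer [ 0.18124345  0.98343825  0.60441995 -0.22826177] 10.442196 742
pos [0.4375 0.2793 0.2125] w 0.0853 F [ 0.9  0.2 -0.8] t 12.7
now-axes cm [ 6.55 36.31  8.14] target-axes cm [25.26 26.85  8.25] turn deg [-0.24 -0.09 32.99]
```

Request:
arm_command(
  plan=[
    [0,0,0,0,0,10,0.2],
    [0,0,0,0,0,10,0.2],
    [0,0,0,0,0,10,0.2],
    [0,0,0,0,0,3.5,0.2],
    [3.8,4,0,0,0,0,0.2],
    [3.8,4,0,0,0,0,0.2],
    [3.8,4,0,0,0,0,0.2],
    [3.8,4,0,0,0,0,0.2],
    [3.8,4,0,0,0,0,0.2],
    [3.8,4,0,0,0,0,0.2],
  ],
)

```text
clock: 13.95
tool_pos: [0.6172, -0.0031, 0.2053]
tcp_rot: [[0.983, -0.181, -0.004], [-0.181, -0.983, 0.006], [-0.005, -0.005, -1.0]]
ft_force: [0.9, 0.1, -0.3]
width: 0.0683
```

```bash
python3 -c "
from h import *
go([.642,-.0263,.12],-9.8)"
```

```text
pos [ 0.6172 -0.0031  0.2053] w 0.0683 F [ 0.9  0.1 -0.3] t 13.95
now-axes cm [2.9  1.88 8.51] target-axes cm [2.84 1.87 8.53] turn deg [-0.29  0.31 -0.65]
```

Request:
arm_command(
  plan=[
    [1.5,0.9,2,0,0,-0.6,0.2],
    [1,0.6,2,0,0,0,0.2],
    [0,0,2,0,0,0,0.2],
    [0,0,1,0,0,0,0.2],
    [0,0,0,0,0,0,0.2],
    [0,0,0,0,0,0,0.2],
    [0,0,0,0,0,0,0.2],
    [0,0,0,0,0,0,0.2],
    [0,0,0,0,0,0,0.2],
    [0,0,0,0,0,0,0.2],
  ],
)

```text
clock: 15.2
tool_pos: [0.6408, -0.0251, 0.1313]
tcp_rot: [[0.985, -0.174, -0.004], [-0.174, -0.985, 0.005], [-0.005, -0.005, -1.0]]
ft_force: [0.1, 0.5, 0.5]
width: 0.0684
```

```bash
python3 -c "
from h import *
go([.642,-.0263,.081],-9.8)"
```

```text
pos [ 0.6408 -0.0251  0.1313] w 0.0684 F [0.1 0.5 0.5] t 15.2
now-axes cm [0.16 0.12 5.03] target-axes cm [0.14 0.1  5.03] turn deg [-0.26  0.27 -0.23]
```

Request:
arm_command(
  plan=[
    [0.1,0.1,1.5,0,0,0,0.2],
    [0,0,1.5,0,0,0,0.2],
    [0,0,1,0,0,0,0.2],
    [0,0,0.6,0,0,0,0.2],
    [0,0,0,0,0,0,0.2],
    [0,0,0,0,0,0,0.5],
    [0,0,0,0,0,0,0.8],
    [0,0,0,0,0,0,1],
    [0,0,0,0,0,0,1],
    [0,0,0,0,0,0,1],
  ],
  newtons=40,
)

```text
clock: 16.45
tool_pos: [0.642, -0.0263, 0.0815]
tcp_rot: [[0.985, -0.174, -0.003], [-0.174, -0.985, 0.005], [-0.004, -0.005, -1.0]]
ft_force: [0.6, 0.1, -1.9]
width: 0.0148
```

```bash
python3 -c "
from h import *
go([.642,-.0263,.081],-9.8)"
```

```text
pos [ 0.642  -0.0263  0.0815] w 0.0148 F [ 0.6  0.1 -1.9] t 16.45
now-axes cm [ 0.   -0.    0.05] target-axes cm [ 0.   -0.    0.05] turn deg [-0.26  0.22 -0.25]
```

Request:
arm_command(
  plan=[
    [0,-0.7,0,0,0,0,1],
    [0,-1,0,0,0,0,1],
    [0,-1.2,0,0,0,0,1],
    [0,-1.2,0,0,0,0,1],
    [0,-1.2,0,0,0,0,1],
    [0,-1,0,0,0,0,1],
    [0,-0.5,0,0,0,0,1],
    [0,0,0,0,0,0,1],
    [0,0,0,0,0,0,1],
    [0,0,0,0,0,0,1],
  ],
)

```text
clock: 17.7
tool_pos: [0.6544, 0.0448, 0.0815]
tcp_rot: [[0.985, -0.174, -0.004], [-0.174, -0.985, 0.004], [-0.004, -0.003, -1.0]]
ft_force: [0.5, -1.6, -1.9]
width: 0.0148
```

```bash
python3 -c "
from h import *
go([.6563,.0529,.081],-9.8)"
```

```text
pos [0.6544 0.0448 0.0815] w 0.0148 F [ 0.5 -1.6 -1.9] t 17.7
now-axes cm [ 0.05 -0.83  0.05] target-axes cm [ 0.05 -0.83  0.05] turn deg [-0.17  0.24 -0.21]
```

Request:
arm_command(
  plan=[
    [0,-0.5,0,0,0,0,1],
    [0,-0.3,0,0,0,0,1],
    [0,0,0,0,0,0,1],
    [0,0,0,0,0,0,1],
    [0,0,0,0,0,0,1],
    [0,0,0,0,0,0,1],
    [0,0,0,0,0,0,1],
    [0,0,0,0,0,0,1],
    [0,0,0,0,0,0,1],
    [0,0,0,0,0,0,1],
  ],
)

```text
clock: 18.95
tool_pos: [0.6558, 0.0525, 0.0815]
tcp_rot: [[0.985, -0.175, -0.004], [-0.175, -0.985, 0.004], [-0.004, -0.003, -1.0]]
ft_force: [1.1, -1.9, -2.4]
width: 0.0147
```

```bash
python3 -c "
from h import *
go([.6563,.0529,.081],-9.8)"
```

```text
pos [0.6558 0.0525 0.0815] w 0.0147 F [ 1.1 -1.9 -2.4] t 18.95
now-axes cm [ 0.05 -0.05  0.05] target-axes cm [ 0.05 -0.05  0.05] turn deg [-0.16  0.25 -0.26]
```

Request:
arm_command(
  plan=[
    [0,0,0,0,0,0,0.7],
    [0,0,0,0,0,0,0.5],
    [0,0,0,0,0,0,0.3],
    [0,0,0,0,0,0,0.3],
    [0,0,-3,0,0,0,0.3],
    [0,0,-4,0,0,0,0.3],
    [0,0,-4,0,0,0,0.4],
    [0,4,-1,0,0,0,0.5],
    [0,5,0,0,0,0,0.5],
    [0,5,0,0,0,0,0.5],
  ],
)

```text
clock: 20.2
tool_pos: [0.632, -0.0833, 0.2056]
tcp_rot: [[0.986, -0.167, -0.003], [-0.167, -0.986, 0.006], [-0.004, -0.005, -1.0]]
ft_force: [-0.7, -0.1, 0.2]
width: 0.0424
```

```bash
python3 - <<'E'
from h import *
go([.6315,-.086,.1065],-9.8)
im,d=grab('top'); sc,_=grab('scene')
a=cv2.resize(im[120:220,190:390,::-1],None,fx=3.5,fy=3.5,interpolation=cv2.INTER_CUBIC); b=cv2.resize(sc[200:285,125:325,::-1],None,fx=2.9,fy=2.9,interpolation=cv2.INTER_CUBIC)
c=np.zeros((600,700,3),np.uint8); c[:350]=a; c[350:350+b.shape[0],:b.shape[1]]=b[:250]; cv2.imwrite('pics/drawn.png',c)
E
```

```text
pos [ 0.632  -0.0833  0.2056] w 0.0424 F [-0.7 -0.1  0.2] t 20.2
now-axes cm [0.03 0.33 9.91] target-axes cm [-0.    0.28  9.91] turn deg [-0.3   0.21  0.2 ]
```

View pics/drawn.png

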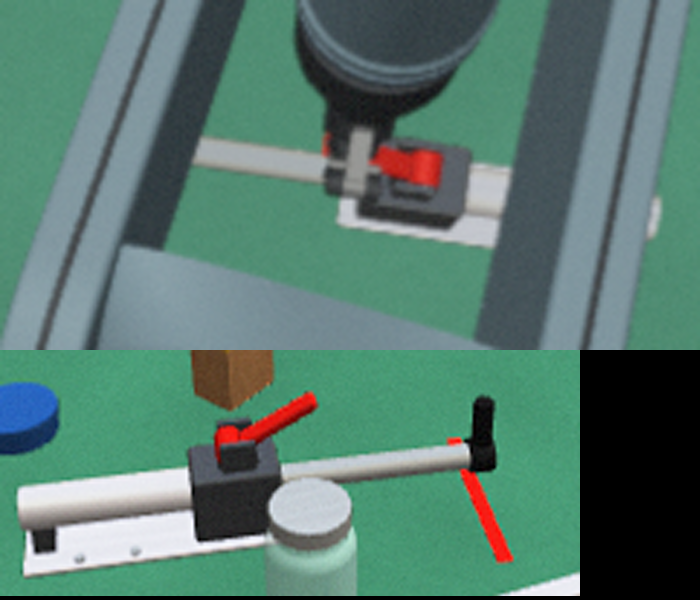

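The scene panel shows the peg at (483,400), above the tape that starts at (455,441). The lever is still open and the top view is blocked by the arm. I'll measure the peg from the scene image.

```bash
python3 - <<'E'
from h import *
im,d=load('scene')
m=(im.max(2)<75).astype(np.uint8); k,l,st,c=cv2.connectedComponentsWithStats(m[195:270,270:320])
i=l[228-195,291-270]; print(st[i]); v,u=np.nonzero(l==i); v+=195;u+=270
for r in sorted(set(v)): print(r,u[v==r].min(),u[v==r].max(),end='; ')
print()
hy=np.array([.170,.985,0]);tc=np.array([.6563,.0529,0])
K,D,e,R=cam('scene')
for t in (-.004,-.002,0,.002,.004):
    P=np.array([tc+hy*t+[0,0,z] for z in (.094,.08,.065)]); q=cv2.projectPoints(P,R.T,-R.T@e,K,D)[0].reshape(-1,2); print(t,q.round(2).tolist())
E
```

```text
[ 15  21  11  26 201]
216 290 293; 217 289 294; 218 288 294; 219 288 294; 220 288 294; 221 288 294; 222 288 294; 223 288 294; 224 288 294; 225 288 294; 226 288 294; 227 288 294; 228 288 294; 229 288 294; 230 287 294; 231 285 294; 232 287 294; 233 287 295; 234 287 295; 235 287 295; 236 287 295; 237 287 295; 238 287 295; 239 287 295; 240 286 295; 241 287 294; 
-0.004 [[290.02, 217.03], [289.61, 222.19], [289.18, 227.61]]
-0.002 [[290.9, 216.93], [290.48, 222.09], [290.05, 227.51]]
0 [[291.78, 216.83], [291.36, 221.99], [290.91, 227.41]]
0.002 [[292.66, 216.74], [292.23, 221.89], [291.78, 227.31]]
0.004 [[293.54, 216.64], [293.1, 221.79], [292.64, 227.21]]
```

The peg is within about 1 mm of the tape centre. Next is the lever: go down, straddle it and grip it across its width.

Request:
arm_command(
  plan=[
    [0,0.3,2,0,0,0,0.5],
    [0,0,2,0,0,0,0.5],
    [0,0,2,0,0,0,0.5],
    [0,0,1,0,0,0,0.5],
    [0,0,0,0,0,0,0.5],
    [0,0,0,0,0,0,0.5],
    [0,0,0,0,0,0,0.5],
    [0,0,0,0,0,0,0.5],
    [0,0,0,0,0,0,0.5],
    [0,0,0,0,0,0,0.5],
  ],
)

```text
clock: 21.55
tool_pos: [0.6329, -0.0891, 0.1373]
tcp_rot: [[0.985, -0.174, 0.003], [-0.174, -0.985, 0.004], [0.002, -0.004, -1.0]]
ft_force: [-0.2, 0.6, 0.4]
width: 0.0429
```

```bash
python3 -c "
from h import *
go([.6315,-.086,.1055],-9.8)"
```

```text
pos [ 0.6329 -0.0891  0.1373] w 0.0429 F [-0.2  0.6  0.4] t 21.55
now-axes cm [-0.2  -0.27  3.18] target-axes cm [-0.19 -0.28  3.18] turn deg [-0.24 -0.12 -0.23]
```

Request:
arm_command(
  plan=[
    [-0.2,-0.3,1,0,0,0,0.5],
    [0,0,1.2,0,0,0,0.5],
    [0,0,0.8,0,0,0,0.5],
    [0,0,0,0,0,0,0.5],
    [0,0,0,0,0,0,0.5],
    [0,0,0,0,0,0,0.7],
    [0,0,0,0,0,0,1],
    [0,0,0,0,0,0,1],
    [0,0,0,0,0,0,1],
    [0,0,0,0,0,0,1],
  ],
  newtons=30,
)

```text
clock: 22.8
tool_pos: [0.6316, -0.0855, 0.1047]
tcp_rot: [[0.985, -0.175, 0.003], [-0.175, -0.985, 0.004], [0.002, -0.004, -1.0]]
ft_force: [0.6, 0.1, -1.3]
width: 0.0153
```

```bash
python3 - <<'E'
from h import *
go([.6315,-.086,.1055],-9.8)
s=state(); y=np.array([.17,.985]); pv=np.array([.6423,-.0263])-.110*y; print('pivot',pv)
p=s['tool_pos'][:2]-pv; a=p@y; b=s['tool_pos'][2]+.002-.078; r=np.hypot(a,b); th=np.arctan2(b,a); print('y,z',a,b,'r',r,'ang',np.degrees(th),'lat',p@[.985,-.17])
for k in range(0,13): 
    t=th+(np.radians(150)-th)*k/12; print(k,round(np.degrees(t)),'y',(100*r*np.cos(t)).round(2),'z',(100*r*np.sin(t)).round(2))
E
```

```text
pos [ 0.6316 -0.0855  0.1047] w 0.0153 F [ 0.6  0.1 -1.3] t 22.8
now-axes cm [-0.    0.05 -0.08] target-axes cm [-0.    0.05 -0.08] turn deg [-0.25 -0.13 -0.26]
pivot [ 0.6236  -0.13465]
y,z 0.04976958037877706 0.028690153547208733 r 0.057446810543684355 ang 29.961712543418486 lat -0.0004638136710723214
0 30 y 4.98 z 2.87
1 40 y 4.4 z 3.69
2 50 y 3.7 z 4.4
3 60 y 2.87 z 4.97
4 70 y 1.97 z 5.4
5 80 y 1.0 z 5.66
6 90 y 0.0 z 5.74
7 100 y -1.0 z 5.66
8 110 y -1.96 z 5.4
9 120 y -2.87 z 4.98
10 130 y -3.69 z 4.4
11 140 y -4.4 z 3.69
12 150 y -4.98 z 2.87
```

Request:
arm_command(
  plan=[
    [0,0.6,-0.8,0,0,0,1],
    [0,0,0,0,0,0,1],
    [0,0.7,-0.7,0,0,0,1],
    [0,0,0,0,0,0,1],
    [0,0.8,-0.6,0,0,0,1],
    [0,0,0,0,0,0,1],
    [0,0.9,-0.4,0,0,0,1],
    [0,0,0,0,0,0,1],
    [0,0,0,0,0,0,1],
    [0,0,0,0,0,0,1],
  ],
)

```text
clock: 24.05
tool_pos: [0.6269, -0.112, 0.1282]
tcp_rot: [[0.985, -0.173, 0.004], [-0.173, -0.985, 0.01], [0.002, -0.011, -1.0]]
ft_force: [1.6, 0.9, -3.9]
width: 0.0152
```

```bash
cat >> h.py <<'E'
def lev(dt=10,n=6):
    s=state(); y=np.array([.17,.985]); pv=np.array([.6236,-.1347]); p=s['tool_pos'][:2]-pv; a=p@y*100; b=(s['tool_pos'][2]+.002-.078)*100
    th=np.arctan2(b,a); print('y,z',a,b,'r',np.hypot(a,b),'ang',np.degrees(th),'lat',p@[.985,-.17],'F',s['ft_force'].round(1),'w',s['width'],s['clock'])
    for k in range(1,n+1):
        t=th+np.radians(dt)*k; Y,Z=5.74*np.cos(t),5.74*np.sin(t); print(round(np.degrees(t)),'tool y',round(a-Y,2),'tool z',round(b-Z,2)); a,b=Y,Z
E
python3 -c "
from h import *
lev()"
```

```text
y,z 2.2947254576792173 5.218719197559745 r 5.700946850225821 ang 66.26440527710672 lat -0.00059092914506839 F [ 1.6  0.9 -3.9] w 0.015235936930654734 24.05
76 tool y 0.93 tool z -0.36
86 tool y 0.99 tool z -0.15
96 tool y 1.0 tool z 0.02
106 tool y 0.98 tool z 0.2
116 tool y 0.93 tool z 0.36
126 tool y 0.86 tool z 0.52
```

Request:
arm_command(
  plan=[
    [0,0.9,-0.4,0,0,0,1],
    [0,0,0,0,0,0,1],
    [0,1,-0.1,0,0,0,1],
    [0,0,0,0,0,0,1],
    [0,1,0,0,0,0,1],
    [0,0,0,0,0,0,1],
    [0,1,0.2,0,0,0,1],
    [0,0,0,0,0,0,1],
    [0,0,0,0,0,0,1],
    [0,0,0,0,0,0,1],
  ],
)

```text
clock: 25.3
tool_pos: [0.6222, -0.1398, 0.1322]
tcp_rot: [[0.985, -0.17, 0.009], [-0.171, -0.985, 0.029], [0.004, -0.03, -1.0]]
ft_force: [2.1, 1.5, -2.6]
width: 0.0132
```

```bash
python3 -c "
from h import *
lev()"
```

```text
y,z -0.523884013689012 5.623039099839162 r 5.647390829234234 ang 95.32273437590466 lat -0.0005240388549788088 F [ 2.1  1.5 -2.6] w 0.013169452416789648 25.3
105 tool y 0.99 tool z 0.09
115 tool y 0.94 tool z 0.35
125 tool y 0.86 tool z 0.51
135 tool y 0.76 tool z 0.65
145 tool y 0.64 tool z 0.77
155 tool y 0.5 tool z 0.87
```

```bash
python3 - <<'E'
from h import *
sc,_=grab('scene'); t,_=grab('top')
a=cv2.resize(sc[170:270,130:230,::-1],(400,400),interpolation=cv2.INTER_CUBIC);b=cv2.resize(t[120:220,260:360,::-1],(400,400),interpolation=cv2.INTER_CUBIC)
cv2.imwrite('pics/lever.png',np.hstack([a,b]))
E
```

```text
(no output)
```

View pics/lever.png

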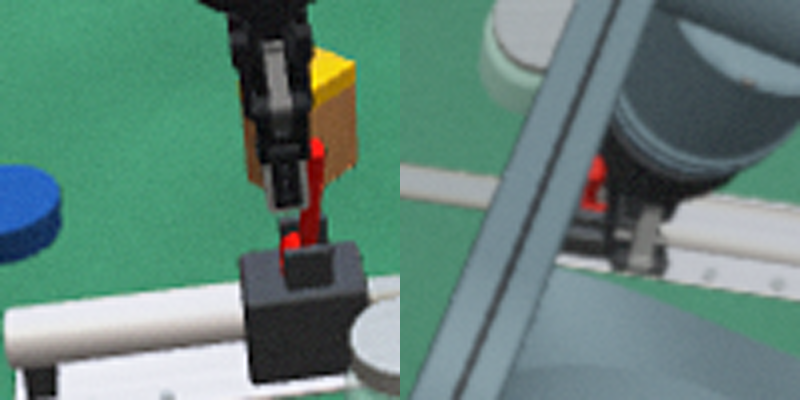

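The grip slipped: the lever is at (312,190) in the left panel, near 80°, and only held at the pad edge. I'll release it and push it over with closed fingers from the +y side instead.

Request:
arm_command(
  plan=[
    [0,0,0,0,0,0,0.7],
    [0,0,0,0,0,0,0.5],
    [0,0,-2,0,0,0,0.5],
    [0,0,-3,0,0,0,0.5],
    [0,0,0,0,0,0,0.5],
    [0,-3,0,0,0,0,0.8],
    [0,-3,0,0,0,0,1],
    [0,-2.5,0,0,0,0,1],
    [0,0,0,0,0,0,1],
    [0,0,0,0,0,0,1],
  ],
)

```text
clock: 26.65
tool_pos: [0.6329, -0.0578, 0.1823]
tcp_rot: [[0.985, -0.173, 0.0], [-0.173, -0.985, 0.027], [-0.005, -0.027, -1.0]]
ft_force: [0.5, 0.5, 0.6]
width: 0.0002
```

```bash
python3 -c "
from h import *
lev(10,0); go([.6236+.085*.17,-.1347+.085*.985,.107],-9.8)"
```

```text
y,z 7.735543642705152 10.6273616505443 r 13.144559752979776 ang 53.94952475869553 lat -0.003932022756448799 F [0.5 0.5 0.6] w 0.00016464415572193947 26.65
pos [ 0.6329 -0.0578  0.1823] w 0.0002 F [0.5 0.5 0.6] t 26.65
now-axes cm [ 0.43 -0.56  7.54] target-axes cm [ 0.39 -0.76  7.53] turn deg [-1.53  0.26 -0.16]
```

Request:
arm_command(
  plan=[
    [0.4,-0.9,0,-1.5,0.2,0,1],
    [0,0,0,0,0,0,1],
    [0,0,2,0,0,0,1],
    [0,0,2,0,0,0,1],
    [0,0,2,0,0,0,1],
    [0,0,1,0,0,0,1],
    [0,0,0.4,0,0,0,1],
    [0,0,0,0,0,0,1],
    [0,0,0,0,0,0,1],
    [0,0,0,0,0,0,1],
  ],
)

```text
clock: 27.9
tool_pos: [0.6406, -0.053, 0.1086]
tcp_rot: [[0.984, -0.176, 0.003], [-0.176, -0.984, -0.004], [0.004, 0.004, -1.0]]
ft_force: [0.7, 0.1, -0.6]
width: -0.0
```

```bash
python3 -c "
from h import *
lev(10,0); go([.6236+.085*.17,-.1347+.085*.985,.107],-9.8)"
```

```text
y,z 8.334631971071694 3.2609109004584886 r 8.949839663029692 ang 21.3678391835764 lat 0.002810457316091979 F [ 0.7  0.1 -0.6] w -4.3426254043728356e-05 27.9
pos [ 0.6406 -0.053   0.1086] w -0.0 F [ 0.7  0.1 -0.6] t 27.9
now-axes cm [-0.28 -0.16  0.16] target-axes cm [-0.28 -0.16  0.16] turn deg [ 0.21 -0.24 -0.32]
```

Request:
arm_command(
  plan=[
    [-0.3,0.8,0,0,0,0,1],
    [0,0.8,-0.7,0,0,0,1],
    [0,0.8,-0.8,0,0,0,1],
    [0,0.8,-0.8,0,0,0,1],
    [0,0.8,-0.5,0,0,0,1],
    [0,0.8,-0.4,0,0,0,1],
    [0,0.5,-0.2,0,0,0,1],
    [0,0,0,0,0,0,1],
    [0,0,0,0,0,0,1],
    [0,0,0,0,0,0,1],
  ],
)

```text
clock: 29.15
tool_pos: [0.6279, -0.1082, 0.1466]
tcp_rot: [[0.984, -0.176, 0.006], [-0.176, -0.984, -0.004], [0.007, 0.003, -1.0]]
ft_force: [0.4, 1.4, -0.2]
width: -0.0
```

```bash
python3 -c "
from h import *
lev(10,0)
go([.6236,-.1347,.13],-9.8)"
```

```text
y,z 2.6885953032723764 7.059154859216495 r 7.553821021918519 ang 69.14984122944003 lat -0.00023176045552079563 F [ 0.4  1.4 -0.2] w -4.007607215879717e-05 29.15
pos [ 0.6279 -0.1082  0.1466] w -0.0 F [ 0.4  1.4 -0.2] t 29.15
now-axes cm [0.03 2.68 1.67] target-axes cm [0.02 2.69 1.66] turn deg [ 0.18 -0.38 -0.34]
```

Request:
arm_command(
  plan=[
    [0,1,0,0,0,0,1],
    [0,1,0,0,0,0,1],
    [0,1,0.1,0,0,0,1],
    [0,0.7,0.2,0,0,0,1],
    [0,0.6,0.3,0,0,0,1],
    [0,0,0,0,0,0,1],
    [0,0,0,0,0,0,1],
    [0,0,0,0,0,0,1],
    [0,0,0,0,0,0,1],
    [0,0,0,0,0,0,1],
  ],
)

```text
clock: 30.4
tool_pos: [0.6224, -0.1399, 0.1433]
tcp_rot: [[0.985, -0.171, 0.011], [-0.171, -0.985, 0.012], [0.009, -0.013, -1.0]]
ft_force: [0.4, 0.0, -0.3]
width: 0.0
```

```bash
python3 -c "
from h import *
lev(10,0)"
```

```text
y,z -0.5377513262952365 6.73302891173574 r 6.754469247483598 ang 94.56638740442645 lat -0.0003138244120002543 F [ 0.4  0.  -0.3] w 2.7764614555013517e-06 30.4
```

Request:
arm_command(
  plan=[
    [0,0.9,0.2,0,0,0,1],
    [0,0.9,0.4,0,0,0,1],
    [0,0.8,0.5,0,0,0,1],
    [0,0.7,0.6,0,0,0,1],
    [0,0,0,0,0,0,1],
    [0,0,0,0,0,0,1],
    [0,0,0,0,0,0,1],
    [0,0,0,0,0,0,1],
    [0,0,0,0,0,0,1],
    [0,0,0,0,0,0,1],
  ],
)

```text
clock: 31.65
tool_pos: [0.618, -0.1654, 0.126]
tcp_rot: [[0.985, -0.169, 0.013], [-0.17, -0.985, 0.025], [0.009, -0.027, -1.0]]
ft_force: [0.9, -0.4, 0.8]
width: -0.0
```

```bash
python3 - <<'E'
from h import *
lev(10,0)
sc,_=grab('scene'); t,_=grab('top')
a=cv2.resize(sc[170:270,130:230,::-1],(400,400),interpolation=cv2.INTER_CUBIC);b=cv2.resize(t[120:220,260:360,::-1],(400,400),interpolation=cv2.INTER_CUBIC)
cv2.imwrite('pics/lever2.png',np.hstack([a,b]))
E
```

```text
y,z -3.1168245627336426 5.001648060103612 r 5.893307956657109 ang 121.9294896695747 lat -0.0002506432078049203 F [ 0.9 -0.4  0.8] w -3.6462877389748174e-05 31.65
```

View pics/lever2.png

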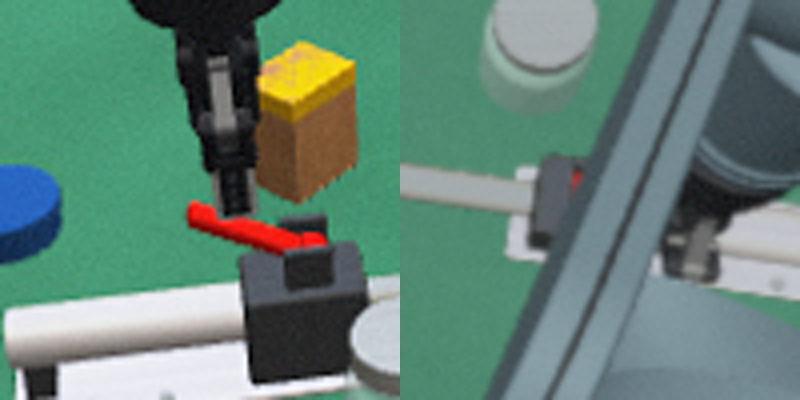

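The lever now leans over the outer tube, running from (310,240) to (195,215), so it has snapped over. I'll retreat and check.

Request:
arm_command(
  plan=[
    [0,0,-3,0,0,0,1],
    [0,0,-4,0,0,0,1],
    [0,0,-4,0,0,0,1],
    [-2,-2,-2,0,0,0,1],
    [-4.3,-4.3,0,0,0,0,1],
    [-4.3,-4.3,0,0,0,0,1],
    [-4.3,-4.3,0,0,0,0,1],
    [-4.3,-4.3,0,0,0,0,1],
    [-4.3,-4.3,0,0,0,0,1],
    [-2,-2,0,0,0,0,1],
  ],
)

```text
clock: 33.0
tool_pos: [0.4034, 0.1318, 0.2645]
tcp_rot: [[0.985, -0.174, 0.017], [-0.175, -0.984, 0.026], [0.012, -0.029, -1.0]]
ft_force: [0.5, -0.1, -0.1]
width: 0.0002
```

```bash
python3 - <<'E'
from h import *
print(state()['tool_pos'])
sc,_=grab('scene'); t,d=grab('top')
c=np.zeros((600,800,3),np.uint8)
c[:300]=cv2.resize(t[120:195,190:390,::-1],(800,300),interpolation=cv2.INTER_CUBIC)
c[300:]=cv2.resize(sc[185:280,125:325,::-1],(800,380),interpolation=cv2.INTER_CUBIC)[:300]
cv2.imwrite('pics/final1.png',c)
v,u=np.mgrid[130:185,200:300]; uv=np.c_[u.ravel(),v.ravel()]; e,r=ray('top',uv); Q=e+r*d[uv[:,1],uv[:,0]][:,None]
k=(Q[:,2]>.088)&(Q[:,2]<.1)&(Q[:,1]<.09)&(Q[:,1]>.02); print('peg',k.sum(),Q[k].mean(0), 'off tape along y', (Q[k].mean(0)[:2]-[.6563,.0529])@[.17,.985])
s=lambda u,v:(u*.64,v*.64)
print(atd('top',[s(201,405),s(309,414),s(456,394),s(585,392),s(462,192)],d).round(3))
E
```

```text
[0.40338124 0.13179108 0.26451661]
peg 45 [0.65511662 0.05223049 0.09252511] off tape along y -0.0008606441905464324
[[ 0.438  0.25   0.087]
 [ 0.42   0.115  0.033]
 [ 0.444 -0.091  0.078]
 [ 0.443 -0.28   0.025]
 [ 0.722 -0.108  0.092]]
```

View pics/final1.png

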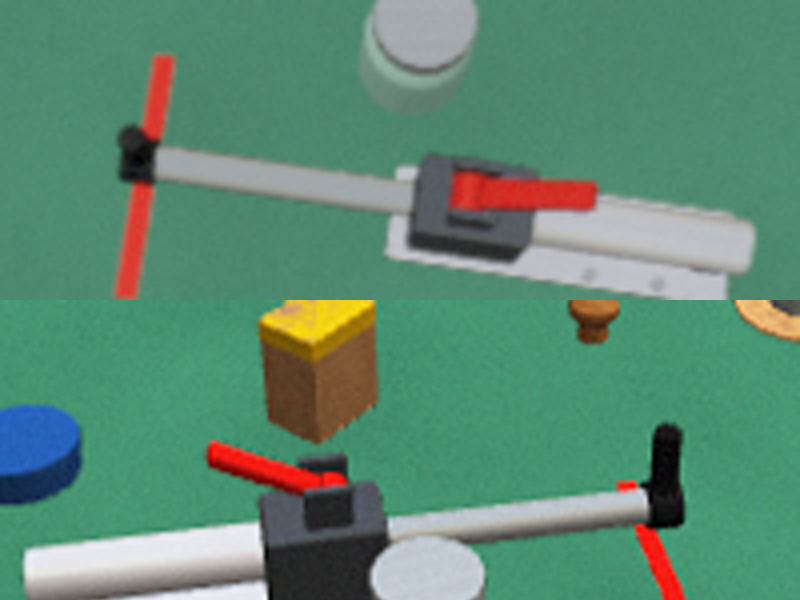

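The peg stands over the tape at (135,140). The lever lies over the outer tube, with its tip at (594,195) in the top panel and (213,455) in the scene panel. I'll triangulate the tip angle and check the flask.

```bash
python3 - <<'E'
from h import *
p,e=tri('top',(190+594/4-.4,120+195/4-.4),'scene',(125+213/4-.4,185+155/4-.4)); print(p,e)
q=p-np.array([.6236,-.1347,.078]); a=q[:2]@[.17,.985]; print('joint',np.arctan2(q[2],a)-np.pi/6, np.hypot(a,q[2]))
t,d=load('top')
v,u=np.mgrid[220:290,80:160]; uv=np.c_[u.ravel(),v.ravel()]; e,r=ray('top',uv); Q=e+r*d[uv[:,1],uv[:,0]][:,None]
k=(Q[:,2]>.084)&(Q[:,2]<.097); print('flask top',cv2.minAreaRect((Q[k][:,:2]*1000).astype(np.float32)),Q[k].mean(0),Q[(Q[:,2]>.1)&(Q[:,2]<.12)].mean(0))
E
```

```text
[ 0.61502893 -0.18939291  0.1107683 ] 0.002021588893406593
joint 2.0833011795191902 0.06430494441053952
flask top ((437.5672912597656, 278.6385498046875), (28.053213119506836, 57.9947395324707), 20.078657150268555) [0.4383084  0.27303954 0.09029148] [0.43634978 0.2776956  0.1084302 ]
```

Every check passes, so I'm handing the job in.

```bash
python3 -c "
from h import *
print(ticket.finish_job())"
```

```text
the job is handed in; nothing more can be done
None
```

The job is done and handed in at about 33 s on the robot's clock (limit 62 s); no verdict was reported.

- **Flask tin:** I carried it from over the tape and stood it upright on the cork mat. The last depth check put it within 2 mm of the mat's centre, with its cap at 108 mm.
- **Tube:** I drew it out about 80 mm by the peg. The top camera then put the peg about 0.9 mm short of the tape's centreline, and the scene camera agreed to within about 1 mm.
- **Lever:** My first try, gripping the lever and swinging it, slipped near upright, so I let it go, short of its stiff point. I then pushed it over with closed fingers from the +y side and it snapped shut. The two-view check gave about 2.08 rad (fully shut is 2.1). That reading was less exact: the two sight lines missed each other by 2 mm, and the tip radius read 64 mm instead of 68.
- **Bystanders:** The jar, oak knob, blue polish tin and carton read the same positions to the millimetre at start and end.

The forces I read at the end of each move stayed under 5 N, apart from the grip itself. I did not test the clamp by pulling on the tube.

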